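# Restock the coin-cell parts rack

### The job

Restock the parts rack: move the four full jars from the single-row metal carrier to the white two-row rack, each into the empty back-row pocket directly behind the in-use jar of the same size. Stand every jar upright in the middle of its pocket, set it down rather than dropping it, and leave the in-use jars in the front row where they are.

Things in the scene. Friction and masses are not known exactly. Their poses are not given: they have to be found in the camera images.
- new_squat_center (a point): The full squat jar (the widest and lowest), loose: upright closed round jar, clear body 52 mm across, orange screw lid 54 mm across and 15 mm high, 60 mm high over all, full of metal cell parts. Starts in any one of the carrier's pockets. This point is its centre, 30 mm above its underside; z up its axis; x, y start within 3 degrees of the carrier's.
- new_tall_center (a point): The full tall jar (the tallest, second widest), loose: upright closed round jar, clear body 44 mm across, orange screw lid 46 mm across and 15 mm high, 80 mm high over all, full of metal cell parts. Starts in any one of the carrier's pockets. This point is its centre, 40 mm above its underside; z up its axis; x, y start within 3 degrees of the carrier's.
- new_short_center (a point): The full short jar (third in width), loose: upright closed round jar, clear body 36 mm across, orange screw lid 38 mm across and 15 mm high, 66 mm high over all, full of metal cell parts. Starts in any one of the carrier's pockets. This point is its centre, 33 mm above its underside; z up its axis; x, y start within 3 degrees of the carrier's.
- new_slim_center (a point): The full slim jar (the narrowest), loose: upright closed round jar, clear body 28 mm across, orange screw lid 30 mm across and 15 mm high, 74 mm high over all, full of metal cell parts. Starts in any one of the carrier's pockets. This point is its centre, 37 mm above its underside; z up its axis; x, y start within 3 degrees of the carrier's.
- used_squat: The in-use squat jar, of the same shape and size as the full squat jar (54 mm lid, 60 mm high) but less than half full; loose, it starts near the middle of one of the four front pockets of the rack, any one, and stays there. Its origin is the centre of its underside; x and y run parallel to those of the rack.
- used_tall: The in-use tall jar, of the same shape and size as the full tall jar (46 mm lid, 80 mm high) but less than half full; loose, it starts near the middle of one of the four front pockets of the rack, any one, and stays there. Its origin is the centre of its underside; x and y run parallel to those of the rack.
- used_short: The in-use short jar, of the same shape and size as the full short jar (38 mm lid, 66 mm high) but less than half full; loose, it starts near the middle of one of the four front pockets of the rack, any one, and stays there. Its origin is the centre of its underside; x and y run parallel to those of the rack.
- used_slim: The in-use slim jar, of the same shape and size as the full slim jar (30 mm lid, 74 mm high) but less than half full; loose, it starts near the middle of one of the four front pockets of the rack, any one, and stays there. Its origin is the centre of its underside; x and y run parallel to those of the rack.
- rack: White parts rack, fixed: flat tray 197 (x) by 304 mm (y), 2 rows of 4 pockets. Origin under its centre; x points to the back row, away from the robot. Pocket floor 4 mm above the table. Pocket centres y = -111, -37, 37, 111 mm; front row (in-use jars) x = -47.5, back row (empty) x = +47.5 mm. Rails between pockets 3 mm wide, 5 mm above the floor; edge lip 8 mm; pockets 71 mm wide, 94 mm long in x.
- carrier: Bare metal carrier tray, fixed, beside the rack, left or right of it: 112 (x) by 304 mm (y), one row of four pockets, centres x = 0, y = -111, -37, 37, 111 mm, floor 4 mm above the table, 5 mm rails between them, 8 mm lip round the edge, a wire loop 27 mm high at either end. Origin under its centre.
Mind the look-alikes: they are no part of the job. Leave any pink look-alike of the part that bears new_squat_center alone.

How it is judged:
By the outcome, as a careful person would: the job done as asked, in the order asked, and still so for the second after the job is handed in, with the robot touching nothing.
It also fails if it takes over 120 s, if anything falls off the work surface, if the arm or the gripper's body presses on something with over 40 N, if the wrist force passes 120 N, or if a joint passes its speed limit or range.

### The arm

A 7-joint arm with a two-finger parallel gripper is mounted at the origin on the work surface. World frame = base frame: x ahead of the robot, y to its left, z up, the work surface at z = 0. Lengths are in m, angles in degrees, forces in N, time in s.
With the tool pointing down it reaches from about 0.4 to 0.875 m from the base axis. Payload 4.4 kg.
Tool frame: the origin (TCP) lies midway between the tips of the shut fingers; the grasp point (between the pads) lies 19 mm behind it; z points along the fingers, y is the direction in which the jaws open and shut (so a half turn about z gives the same grasp; the last joint's range is limited). The gripper opens to 85 mm and grips with 20 to 120 N. Pads are 22 mm wide; open, the fingers measure 114 mm over their backs; the gripper's body (76 mm by 85 mm) begins 54 mm behind the grasp point. The pads swing forward as they close: fully open they stand 13 mm farther back than shut.
Start: joints at [67.334, 36.005, 2.206, 86.941, -1.547, 57.084, -1.146], TCP at [0.211, -0.615, 0.204] pointing down, gripper open.
Joint ranges: [-175.42, 175.42], [-21.48, 121.26], [-71.46, 75.88], [10.55, 141.38], [-63.04, 243.04], [13.31, 113.54], [-168.57, 168.57]. Speed limits (degrees/s): [147.25, 147.25, 180, 180, 180, 180, 180].

### API

Orientations are given as a 3x3 rotation matrix whose columns are the frame's x, y, z axes.
In Python, from plant import read_state, snapshot, camera_model, hand_in, spot_in, masks_of gives the robot as it stands.
- The arm moves only by the tool jog_arm, never from a script. Its argument "series" is a list that holds one entry, the list of rows, each a list of 5 numbers: the shift along the world's x, y, z in cm, then the turn about the world's z in degrees, then the finger opening in cm, from 0 to 8.54. A call has 1 to 5 rows; each row shifts and turns the commanded pose from where the row before left it; what a row does not reach is not made up. A row lasts 1/12 s, in which the tool goes at most 41.7 mm and 7.16 degrees, less where a joint would pass 70% of its speed; a pose out of reach is approached as far as the arm can. A call is refused whole if a number of a shift passes 4.17 or a number of a turn 7.16, either way. A call with a gripper value outside its range is refused whole. The fingers move at their own pace and stop on an object; "grip_force" is the grip in N (left out, the last holds). Time passes only in rows, so rows that do not move let the fingers close. It gives the time, the measured TCP pose, the force and the opening at its end, in the units of the state.
- read_state(): the state, without advancing time (a new reading comes with each control period).
- snapshot(name): name is "side" or "top"; returns (picture, depth): 420x560x3 uint8, red, green, blue; 420x560 float32, m along the optical axis (not along the pixel's ray), 0 where there is no reading.
- camera_model(name): a dict with "camera_matrix" (3x3 intrinsics, pixels), "R" (3x3) and "t" (3): a world point X has camera coordinates R X + t. Camera axes: x right, y down, z forward; pixel columns grow to the right and rows downward; lengths in m; the calibration is good to about 2 mm. A picture is of the moment at which its call begins. camera_model takes no time and is no camera call.
- hand_in(): hands the job in, once; it reports no verdict.
Trained networks look in the newest picture that a camera, given by its name, has taken for a name from the list of things; names that differ only in an ending like _2 or _b are one class to them, and where a whole thing is asked for, a point or a joint stands for the part that bears it (a point fixed in the world has none). Each returns a list of dicts, best first, with "confidence" (0 to 1); they miss things now and then, are a little off and sometimes report something else, mostly with a low value. They report only what shows in the picture. A call takes as long as a camera call. They do not tell look-alikes from the thing itself.
- spot_in(camera, name): "at" ([x, y, z] in m, in world coordinates, good to about 4 mm: the middle of the surface that is visible of it).
- masks_of(camera, name): "mask" (420x560 bool, what is visible of it).
The state is a dict: "t": time; "qpos": joint angles; "dq": joint speeds; "joint_torque": joint torques, N m; "tcp_pos": TCP position; "tool_rot": TCP orientation; "ft_force": force on the tool from outside, world axes, zero at the start; "moment": the same for the moment, N m; "gripper_width": finger opening in m.
Only numpy, scipy, OpenCV 4.12 (cv2) and the standard library are available. Lean on these libraries where they do the work, as an engineer would, in place of code of your own. Each camera call takes 0.05 s, during which the arm holds its last target. There are 200 camera calls.

## Working session

There is one attempt and no reset: what is moved stays moved. The work goes in short steps, Python scripts to look and compute and a tool call to move; the robot and the scene stay as the last step left them, time stands still between calls to the robot, and variables do not carry over. Pictures are saved under pics/ and viewed, about 12 in all and at most 16, crops included, and the job is handed in when it is done.

Besides the shell and the picture viewer there is one more tool, called after "Request:" as a command line: name --argument value ..., lists and objects as JSON in quotes. jog_arm: Moves the arm, as the interface text tells. Its arguments: {"type":"object","properties":{"series":{"type":"array","items":{"type":"array","items":{"type":"array","items":{"type":"number"}}}},"grip_force":{"type":"number"}},"required":["series"]}

```bash
mkdir -p pics; ls; python3 - <<'E'
from plant import *
import cv2,numpy as np
s=read_state();print(s['t'],s['tcp_pos'],s['tool_rot'],s['gripper_width'],s['ft_force'])
for n in('top','side'):
    p,d=snapshot(n);cv2.imwrite(f'pics/{n}0.png',p[:,:,::-1]);np.save(f'pics/{n}0.npy',d);m=camera_model(n);print(n,m)
E
```

```text
pics
0.0 [ 0.21029429 -0.61433981  0.2029802 ] [[ 9.46111183e-01  3.23841336e-01 -6.47208469e-04]
 [ 3.23841980e-01 -9.46109531e-01  1.76850371e-03]
 [-3.96154986e-05 -1.88279441e-03 -9.99998227e-01]] 0.08537047114470103 [0.10914868 0.64712841 0.06327653]
top {'camera_matrix': array([[406.91708313,   0.        , 276.61455888],
       [  0.        , 406.91708313, 206.98983727],
       [  0.        ,   0.        ,   1.        ]]), 'R': array([[-0.04849787, -0.99881233, -0.00467771],
       [-0.97304734,  0.04830286, -0.22548991],
       [ 0.22544805, -0.00638415, -0.97423427]]), 't': array([0.01403907, 0.54767893, 0.80600749])}
side {'camera_matrix': array([[408.91817142,   0.        , 285.23347981],
       [  0.        , 408.91817142, 211.26045302],
       [  0.        ,   0.        ,   1.        ]]), 'R': array([[ 0.97503405, -0.22178135,  0.01102849],
       [-0.15783403, -0.7271211 , -0.66811924],
       [ 0.15619544,  0.64969834, -0.74397248]]), 't': array([-0.51873583,  0.12393487,  1.0566615 ])}
```

View pics/top0.png

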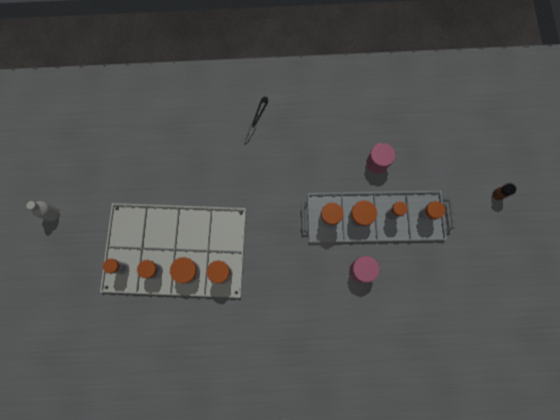

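View pics/side0.png

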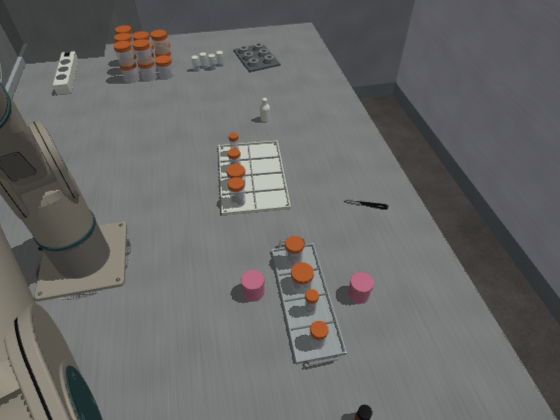

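Top view: the full jars on the carrier are at (332,213), (363,213), (400,209) and (435,210). The in-use jars in the rack's front row are at (111,266), (147,269), (183,270) and (218,272). The pink look-alikes at (382,156) and (366,269) stand loose on the table beside the carrier. The side view also shows spare orange jars at the far end of the table, around (145,55).

```bash
cat > h.py <<'E'
import cv2,numpy as np
from plant import *
def cam(n):
    m=camera_model(n);return m['camera_matrix'],np.array(m['R']),np.array(m['t'])
def world(n,d):
    K,R,t=cam(n);v,u=np.mgrid[:d.shape[0],:d.shape[1]]
    P=np.stack([(u-K[0,2])/K[0,0]*d,(v-K[1,2])/K[1,1]*d,d],-1)
    return (P-t)@R
def ray(n,uv,z):
    K,R,t=cam(n);c=-R.T@t;r=R.T@np.linalg.inv(K)@np.array([uv[0],uv[1],1.]);return c+r*(z-c[2])/r[2]
def lids(n,p,d,zmin=.045):
    W=world(n,d);h=cv2.cvtColor(p,cv2.COLOR_RGB2HSV)
    m=(((h[...,0]<16))&(h[...,1]>170)&(h[...,2]>80)).astype(np.uint8)
    N,L,S,C=cv2.connectedComponentsWithStats(m);out=[]
    for i in range(1,N):
        if S[i,4]<60: continue
        q=W[(L==i)&(d>0)];z=np.percentile(q[:,2],80);f=q[np.abs(q[:,2]-z)<.005]
        a=(L==i)&(np.abs(W[...,2]-z)<.005);pts=np.argwhere(a)[:,::-1].astype(np.float32)
        (e,ax,an)=cv2.fitEllipse(cv2.findContours(a.astype(np.uint8),0,1)[0][0]) if len(pts)>20 else ((0,0),(0,0),0)
        out.append((C[i].round(1),f.mean(0).round(4),np.ptp(f,axis=0).round(4),ray(n,e,z).round(4)[:2],len(f)))
    return out
E
python3 - <<'E'
from h import *
for n in('top','side'):
    p=cv2.imread(f'pics/{n}0.png')[:,:,::-1].copy();d=np.load(f'pics/{n}0.npy')
    print(n)
    for o in lids(n,p,d): print(*o)
    snapshot(n)
    for w in('rack','carrier'):
        for r in masks_of(n,w)[:2]:
            M=r['mask'];W=world(n,d);q=W[M&(d>0)];q=q[(q[:,2]<.016)]
            (c,s,a)=cv2.minAreaRect(q[:,:2].astype(np.float32));print(w,r['confidence'],np.round(c,4),np.round(s,4),a,np.round(np.percentile(q[:,2],[5,50,95]),4))
p=cv2.imread('pics/top0.png')
cv2.imwrite('pics/crop.png',cv2.resize(np.hstack([p[130:310,90:260],p[130:310,290:460]]),None,fx=2.3,fy=2.3,interpolation=cv2.INTER_CUBIC))
E
```

```text
top
[363.7 212.9] [ 0.5253 -0.1967  0.0652] [0.0478 0.0501 0.0086] [ 0.525  -0.1963] 428
[399.5 208.3] [ 0.5284 -0.2689  0.079 ] [0.0242 0.0278 0.007 ] [ 0.5281 -0.2685] 121
[435.4 209.6] [ 0.5235 -0.3463  0.0711] [0.0326 0.0357 0.0083] [ 0.5232 -0.3459] 208
[332.4 213.1] [ 0.5241 -0.1274  0.0852] [0.0406 0.0404 0.0074] [ 0.5237 -0.1271] 280
[182.9 270.2] [0.4237 0.1863 0.0651] [0.0474 0.0502 0.0081] [0.4235 0.186 ] 463
[110.1 265.5] [0.439  0.331  0.0792] [0.0232 0.0257 0.0067] [0.4388 0.3305] 132
[146.3 268.9] [0.4294 0.2599 0.0712] [0.0326 0.0338 0.0077] [0.4293 0.2595] 223
[217.9 271.7] [0.4154 0.1114 0.0853] [0.0403 0.0405 0.0082] [0.4153 0.1113] 341
rack 0.72 [0.4774 0.2207] [0.3096 0.1975] 84.92130279541016 [0.0028 0.0055 0.0119]
rack 0.28 [ 0.5145 -0.1813] [0.0391 0.0091] 40.42159652709961 [0.0085 0.0112 0.0148]
carrier 0.8 [ 0.5313 -0.2442] [0.338  0.1202] 88.81999969482422 [0.0025 0.0056 0.0131]
carrier 0.32 [0.4142 0.1195] [0.0381 0.0567] 5.555100440979004 [0.0036 0.0094 0.0147]
sideTraceback (most recent call last):
  File "<stdin>", line 5, in <module>
  File "h.py", line 19, in lids
    (e,ax,an)=cv2.fitEllipse(cv2.findContours(a.astype(np.uint8),0,1)[0][0]) if len(pts)>20 else ((0,0),(0,0),0)
              ~~~~~~~~~~~~~~^^^^^^^^^^^^^^^^^^^^^^^^^^^^^^^^^^^^^^^^^^^^^^^^
cv2.error: OpenCV(4.12.0) /io/opencv/modules/imgproc/src/shapedescr.cpp:361: error: (-201:Incorrect size of input array) There should be at least 5 points to fit the ellipse in function 'fitEllipseNoDirect'
```

```bash
cat >> h.py <<'E'
def ortho(p,n,c,yaw,z,hx=.125,hy=.175,s=1800):
    # rectified picture in tray frame at height z: rows = -x, cols = -y
    K,R,t=cam(n);a=np.radians(yaw);Rz=np.array([[np.cos(a),-np.sin(a)],[np.sin(a),np.cos(a)]])
    H,Wd=int(2*hx*s),int(2*hy*s);v,u=np.mgrid[:H,:Wd]
    X=np.stack([hx-v/s,hy-u/s],-1)@Rz.T+np.array(c)
    P=np.concatenate([X,np.full(X.shape[:2]+(1,),z)],-1)@R.T+t
    q=P@K.T
    return cv2.remap(p,(q[...,0]/q[...,2]).astype(np.float32),(q[...,1]/q[...,2]).astype(np.float32),cv2.INTER_CUBIC)
E
python3 - <<'E'
from h import *
p=cv2.imread('pics/top0.png');s=1800;hx,hy=.125,.175
for nm,c,yaw,L in(('rack',(.4774,.2207),-5.1,.197),('carrier',(.5275,-.234),-1.2,.112)):
    o=ortho(p,'top',c,yaw,.012)
    o=cv2.convertScaleAbs(o,alpha=1.2)
    f=lambda x,y:(int((hy-y)*s),int((hx-x)*s))
    cv2.rectangle(o,f(L/2,.152),f(-L/2,-.152),(0,255,0),1)
    for y in(-.074,0,.074): cv2.line(o,f(L/2+.01,y),f(-L/2-.01,y),(255,0,0),1)
    cv2.line(o,f(0,.16),f(0,-.16),(255,0,0),1)
    cv2.imwrite(f'pics/o_{nm}.png',o)
E
```

```text
(no output)
```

View pics/o_rack.png

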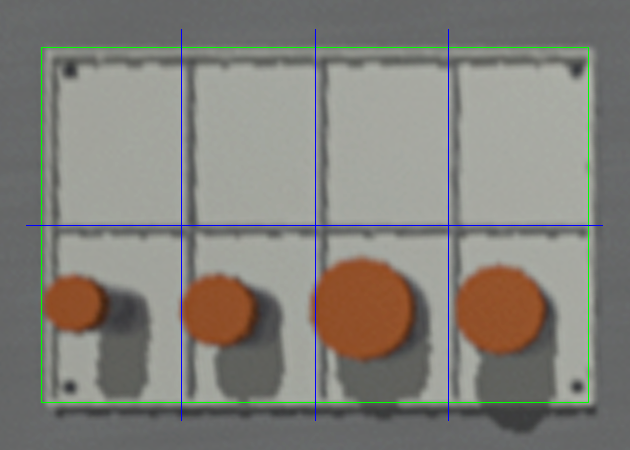

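View pics/o_carrier.png

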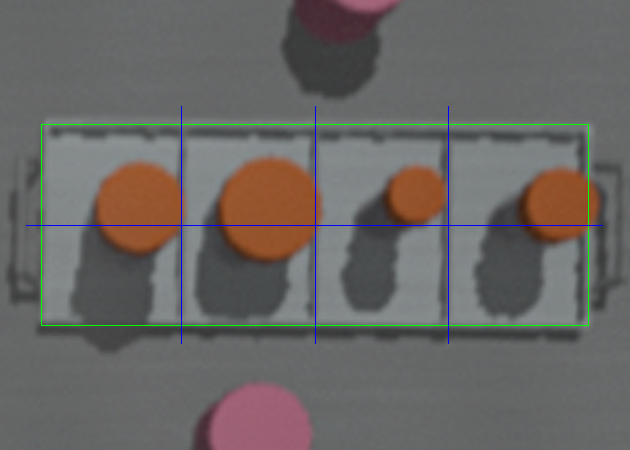

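Both trays fit the rectified model. I'll use rack centre (0.475, 0.218) with yaw -5.1°. Lid heights match all eight jars.

What could be mistaken for the squat jar:
- **Pink look-alikes:** (382,156) and (366,269), on the table. Leave alone.
- **In-use squat jar:** (183,270), in the rack. Leave alone.
- **Full squat jar:** (363,213), with an orange 54 mm lid, in the carrier. This is the one to take, and the rectified crop confirms it.

Reaching for the squat jar first.

Request:
jog_arm --series '[[[2.42,3.22,0,5.47,8.54],[2.42,3.22,0,5.47,8.54],[2.42,3.22,0,5.47,8.54],[2.42,3.22,0,5.47,8.54],[2.42,3.22,0,5.47,8.54]]]' --grip_force 50

```text
t: 0.67
tcp_pos: [0.3323, -0.4524, 0.204]
tool_rot: [[0.688, 0.725, 0.0], [0.725, -0.688, -0.0], [0.0, 0.0, -1.0]]
ft_force: [0.9, -0.1, -0.4]
gripper_width: 0.0853
```

Request:
jog_arm --series '[[[2.42,3.22,0,5.47,8.54],[2.42,3.22,0,5.47,8.54],[2.42,3.22,0,5.47,8.54],[2.42,3.22,0,5.47,8.54],[2.42,3.22,0,5.47,8.54]]]'

```text
t: 1.08
tcp_pos: [0.4534, -0.2914, 0.2041]
tool_rot: [[0.278, 0.961, 0.0], [0.961, -0.278, -0.0], [-0.0, 0.0, -1.0]]
ft_force: [0.8, -0.8, 0.7]
gripper_width: 0.0853
```

Request:
jog_arm --series '[[[2.42,3.22,0,5.47,8.54],[2.42,3.22,0,5.47,8.54],[2.42,3.22,0,5.47,8.54],[0,0,0,0,8.54],[0,0,0,0,8.54]]]'

```text
t: 1.5
tcp_pos: [0.5266, -0.1934, 0.2039]
tool_rot: [[-0.005, 1.0, 0.001], [1.0, 0.005, 0.001], [0.001, 0.001, -1.0]]
ft_force: [-1.5, -1.2, -0.2]
gripper_width: 0.0854
```

Request:
jog_arm --series '[[[-0.15,-0.3,-4,0,8.54],[0,0,-4,0,8.54],[0,0,-4,0,8.54],[0,0,-3,0,8.54],[0,0,-2.4,0,8.54]]]'

```text
t: 1.92
tcp_pos: [0.5209, -0.2012, 0.0272]
tool_rot: [[0.003, 1.0, -0.004], [1.0, -0.003, -0.0], [-0.0, -0.004, -1.0]]
ft_force: [1.0, 0.1, -0.7]
gripper_width: 0.0853
```

```bash
python3 - <<'E'
from h import *
s=read_state();print(s['tcp_pos'],s['ft_force'])
a,d=snapshot('side');b,_=snapshot('top')
f=lambda p,r,c:cv2.resize(p[r:r+120,c:c+130,::-1],None,fx=3,fy=3,interpolation=cv2.INTER_CUBIC)
cv2.imwrite('pics/g1.png',np.hstack([f(a,210,250),f(b,150,300)]))
E
```

```text
[ 0.52090186 -0.20121101  0.02724809] [ 1.04702614  0.12204589 -0.73999089]
```

View pics/g1.png

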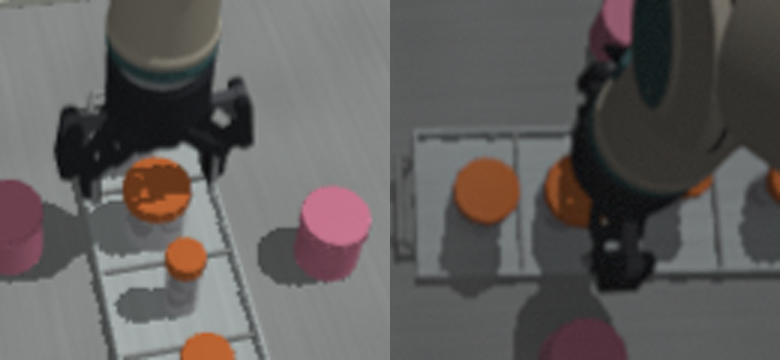

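The fingers straddle the orange squat jar: left finger near (85,170) and right near (215,165) in the crop. Both pink jars are clear. Closing.

Request:
jog_arm --series '[[[0,0,0,0,8.54],[0,0,0,0,5],[0,0,0,0,4.5],[0,0,0,0,4.5],[0,0,0,0,4.5]]]' --grip_force 50

```text
t: 2.43
tcp_pos: [0.5279, -0.2007, 0.034]
tool_rot: [[0.0, 1.0, 0.009], [1.0, -0.0, -0.003], [-0.003, 0.009, -1.0]]
ft_force: [-2.1, -0.7, 14.3]
gripper_width: 0.0457
```

Request:
jog_arm --series '[[[0,0,0,0,4.5],[0,0,0,0,4.5]]]'

```text
t: 2.6
tcp_pos: [0.5278, -0.2006, 0.034]
tool_rot: [[0.0, 1.0, 0.009], [1.0, -0.0, -0.003], [-0.003, 0.009, -1.0]]
ft_force: [-1.0, -0.2, 15.3]
gripper_width: 0.0449
```

Width 45 mm is too small for a 54 mm lid and there is an upward force of 15 N, so something is wrong. Looking.

```bash
python3 - <<'E'
from h import *
s=read_state();print(s['tcp_pos'],s['ft_force'],s['moment'],s['gripper_width'])
a,d=snapshot('side');b,_=snapshot('top')
f=lambda p,r,c:cv2.resize(p[r:r+120,c:c+130,::-1],None,fx=3,fy=3,interpolation=cv2.INTER_CUBIC)
cv2.imwrite('pics/g2.png',np.hstack([f(a,210,250),f(b,150,300)]))
E
```

```text
[ 0.52775622 -0.20060711  0.03396806] [-0.99225934 -0.19264598 15.27763306] [-0.04049359 -0.24198233 -0.04734546] 0.04487423304178916
```

View pics/g2.png

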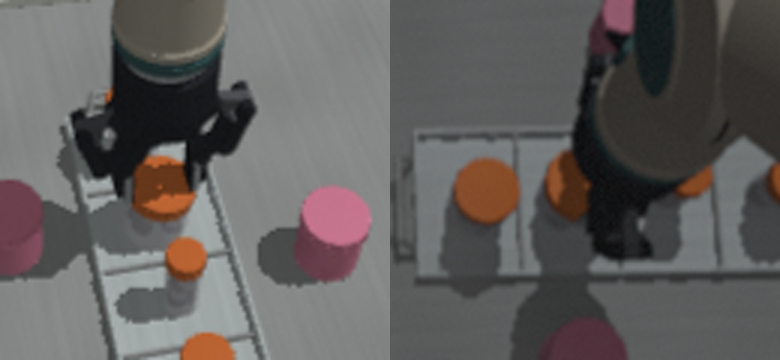

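Request:
jog_arm --series '[[[0,0,0,0,4.3],[0,0,0,0,4.3]]]'

```text
t: 2.87
tcp_pos: [0.5272, -0.2007, 0.0343]
tool_rot: [[0.0, 1.0, 0.008], [1.0, -0.0, -0.003], [-0.003, 0.008, -1.0]]
ft_force: [-2.0, 0.9, 20.8]
gripper_width: 0.0434
```

```bash
python3 - <<'E'
from h import *
a,d=snapshot('side')
for o in lids('side',a,d) if 0 else []: pass
W=world('side',d);h=cv2.cvtColor(a,cv2.COLOR_RGB2HSV)
m=(W[...,0]>.43)&(W[...,0]<.62)&(W[...,1]>-.25)&(W[...,1]<-.15)&(W[...,2]>.02)&(W[...,2]<.1)&(d>0)
org=(h[...,0]<16)&(h[...,1]>150)
q=W[m&org];print('lid',np.percentile(q,[2,50,98],axis=0).round(4))
for lo in(.03,.04,.05,.06,.07,.08):
    k=m&~org&(h[...,2]<70)&(W[...,2]>lo)&(W[...,2]<lo+.01);q=W[k]
    for s in(-1,1):
        r=q[(q[:,0]-.527)*s>0]
        if len(r)>3: print(lo,s,len(r),np.percentile(r,[5,50,95],axis=0)[:,:2].round(4).tolist())
E
```

```text
lid [[ 0.5089 -0.2241  0.0562]
 [ 0.5294 -0.2035  0.0645]
 [ 0.5495 -0.1753  0.0687]]
0.07 -1 10 [[0.4926, -0.2114], [0.4967, -0.2074], [0.504, -0.202]]
0.07 1 13 [[0.5485, -0.211], [0.5491, -0.2048], [0.5592, -0.1945]]
0.08 -1 10 [[0.4922, -0.2096], [0.4951, -0.2071], [0.5009, -0.1997]]
0.08 1 16 [[0.5487, -0.2099], [0.5494, -0.2063], [0.562, -0.1925]]
```

The fingers are not visible below about z = 0.07, so they seem to be resting on the lid. Opening to measure the real fingertip height.

Request:
jog_arm --series '[[[0,0,0,0,6],[0,0,0,0,8.54],[0,0,0,0,8.54],[0,0,0,0,8.54]]]'

```text
t: 3.25
tcp_pos: [0.5237, -0.1995, 0.0303]
tool_rot: [[0.0, 1.0, 0.0], [1.0, -0.0, -0.0], [-0.0, 0.0, -1.0]]
ft_force: [-0.2, -0.2, -0.3]
gripper_width: 0.0851
```

```bash
python3 - <<'E'
from h import *
a,d=snapshot('side');np.savez('pics/open.npz',a=a,d=d)
s=read_state();print(s['tcp_pos'],s['ft_force'],s['gripper_width'])
W=world('side',d)
g=a.astype(int).max(-1)
r0,c0,H,Wd=225,265,55,75
k=8
o=cv2.resize(a[r0:r0+H,c0:c0+Wd,::-1],None,fx=k,fy=k,interpolation=cv2.INTER_NEAREST)
o=cv2.convertScaleAbs(o,alpha=1.6)
for v in range(0,H,6):
    for u in range(0,Wd,6):
        w=W[r0+v,c0+u]
        cv2.putText(o,f'{w[2]*1000:.0f}' if d[r0+v,c0+u]>0 else 'x',(u*k,v*k+6),0,.38,(0,255,255),1)
cv2.imwrite('pics/g3.png',o)
E
```

```text
[ 0.52359702 -0.1994174   0.0300482 ] [-0.37729454  0.31043429  0.1046515 ] 0.08545192950257718
```

View pics/g3.png

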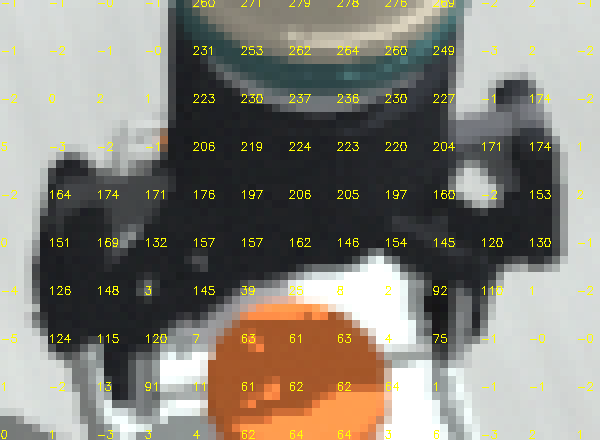

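```bash
python3 - <<'E'
from h import *
f=np.load('pics/open.npz');a,d=f['a'],f['d'];W=world('side',d)
for c in list(range(273,290,2))+list(range(316,328,2)):
    print(c,[(r,*(W[r,c]*1000).round().astype(int),a[r,c].max()) for r in range(262,282) if W[r,c,2]>.03 and a[r,c].max()<75][-3:])
b,db=snapshot('top')
np.savez('pics/opent.npz',a=b,d=db)
E
```

```text
273 [(267, np.int64(455), np.int64(-210), np.int64(123), np.uint8(22)), (268, np.int64(455), np.int64(-213), np.int64(123), np.uint8(27)), (269, np.int64(455), np.int64(-211), np.int64(117), np.uint8(51))]
275 [(266, np.int64(460), np.int64(-210), np.int64(125), np.uint8(24)), (267, np.int64(459), np.int64(-213), np.int64(126), np.uint8(30)), (268, np.int64(460), np.int64(-210), np.int64(118), np.uint8(58))]
277 [(265, np.int64(465), np.int64(-208), np.int64(125), np.uint8(23)), (266, np.int64(465), np.int64(-206), np.int64(118), np.uint8(22)), (267, np.int64(465), np.int64(-207), np.int64(115), np.uint8(44))]
279 [(273, np.int64(470), np.int64(-207), np.int64(89), np.uint8(22)), (274, np.int64(470), np.int64(-206), np.int64(85), np.uint8(23)), (275, np.int64(469), np.int64(-208), np.int64(83), np.uint8(69))]
281 [(273, np.int64(474), np.int64(-207), np.int64(88), np.uint8(52)), (274, np.int64(474), np.int64(-206), np.int64(83), np.uint8(53)), (275, np.int64(474), np.int64(-208), np.int64(81), np.uint8(71))]
283 [(273, np.int64(478), np.int64(-209), np.int64(91), np.uint8(72)), (274,
[... 806 characters left out ...]
, np.uint8(16)), (264, np.int64(567), np.int64(-192), np.int64(74), np.uint8(42)), (265, np.int64(567), np.int64(-193), np.int64(71), np.uint8(74))]
320 [(268, np.int64(567), np.int64(-207), np.int64(79), np.uint8(33)), (269, np.int64(567), np.int64(-208), np.int64(77), np.uint8(43)), (270, np.int64(566), np.int64(-211), np.int64(76), np.uint8(72))]
322 [(262, np.int64(569), np.int64(-210), np.int64(107), np.uint8(72)), (263, np.int64(569), np.int64(-210), np.int64(103), np.uint8(74))]
324 [(264, np.int64(575), np.int64(-208), np.int64(94), np.uint8(24)), (265, np.int64(576), np.int64(-207), np.int64(88), np.uint8(26)), (266, np.int64(577), np.int64(-206), np.int64(83), np.uint8(41))]
326 []
```

By depth, the open tips stand at z ≈ 0.077 where the reported TCP implies 0.043. Together with the contact on the lid, that means the real fingers are about 30 mm higher than reported, while x and y agree. I'll lower 30 mm and regrip, and place each jar at the same tool z as its pick.

Request:
jog_arm --series '[[[0.1,0.3,-1.5,0,8.54],[0,0,-1.5,0,8.54],[0,0,0,0,8.54],[0,0,0,0,5],[0,0,0,0,4.5]]]'

```text
t: 3.77
tcp_pos: [0.5248, -0.1964, 0.0002]
tool_rot: [[-0.0, 1.0, 0.0], [1.0, 0.0, 0.0], [0.0, 0.0, -1.0]]
ft_force: [-0.4, 0.3, 1.0]
gripper_width: 0.0637
```

Request:
jog_arm --series '[[[0,0,0,0,4.5],[0,0,0,0,4.5],[0,0,0,0,4.5]]]'

```text
t: 4.02
tcp_pos: [0.5255, -0.1967, 0.0009]
tool_rot: [[0.0, 1.0, 0.002], [1.0, -0.0, -0.001], [-0.001, 0.002, -1.0]]
ft_force: [-0.4, -0.5, 4.5]
gripper_width: 0.0528
```

Gripped at 53 mm. Lifting.

Request:
jog_arm --series '[[[0,0,1,0,4.5],[0,0,2.5,0,4.5],[0,0,3,0,4.5],[0,0,3,0,4.5],[0,0,2.5,0,4.5]]]'

```text
t: 4.43
tcp_pos: [0.5245, -0.1964, 0.1222]
tool_rot: [[-0.0, 1.0, 0.0], [1.0, 0.0, -0.0], [-0.0, 0.0, -1.0]]
ft_force: [0.4, -0.9, -2.9]
gripper_width: 0.0524
```

```bash
python3 - <<'E'
from h import *
a,d=snapshot('side');s=read_state();print(s['tcp_pos'],s['ft_force'],s['gripper_width'])
cv2.imwrite('pics/g4.png',cv2.resize(a[140:320,210:390,::-1],None,fx=3,fy=3,interpolation=cv2.INTER_CUBIC))
E
```

```text
[ 0.52752811 -0.19719846  0.1266364 ] [0.71595517 0.72258608 0.51538127] 0.052647834111002934
```

View pics/g4.png

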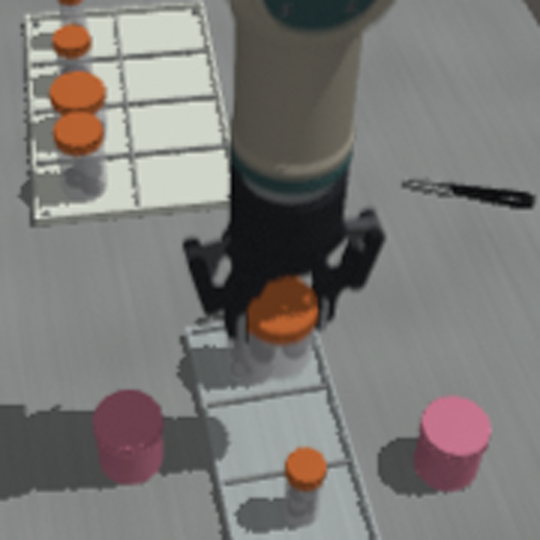

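The squat jar is held upright around (283,310) in the crop. Its carrier pocket is empty and nothing else was disturbed. Carrying it to its pocket.

Request:
jog_arm --series '[[[-0.06,3,0,0,4.5],[-0.06,4,0,0,4.5],[-0.06,4,0,0,4.5],[-0.06,4,0,0,4.5],[-0.06,4,0,0,4.5]]]'

```text
t: 4.9
tcp_pos: [0.5209, -0.0049, 0.1203]
tool_rot: [[0.001, 1.0, -0.0], [1.0, -0.001, -0.0], [-0.0, -0.0, -1.0]]
ft_force: [1.8, 0.1, -2.0]
gripper_width: 0.0523
```

Request:
jog_arm --series '[[[-0.06,4,0,0,4.5],[-0.06,4,0,0,4.5],[-0.06,4,0,0,4.5],[-0.06,4,0,0,4.5],[-0.06,2,0,0,4.5]]]'

```text
t: 5.32
tcp_pos: [0.5176, 0.1804, 0.1206]
tool_rot: [[-0.006, 1.0, 0.001], [1.0, 0.006, 0.004], [0.004, 0.001, -1.0]]
ft_force: [-0.0, 0.9, -2.3]
gripper_width: 0.0527
```

Request:
jog_arm --series '[[[0,0.35,-2,0,4.5],[0,0,-3,0,4.5],[0,0,-2,0,4.5],[0,0,0,0,4.5],[0,0,0,0,4.5]]]'

```text
t: 5.73
tcp_pos: [0.5176, 0.1767, 0.0495]
tool_rot: [[-0.0, 1.0, -0.003], [1.0, 0.0, -0.001], [-0.001, -0.003, -1.0]]
ft_force: [-0.6, -1.0, -0.7]
gripper_width: 0.0527
```

Request:
jog_arm --series '[[[0.1,0,-2,0,4.5],[0,0,-1.4,0,4.5],[0,0,-0.8,0,4.5],[0,0,-0.4,0,4.5],[0,0,-0.2,0,4.5]]]'

```text
t: 6.15
tcp_pos: [0.5201, 0.1772, 0.0025]
tool_rot: [[0.0, 1.0, 0.001], [1.0, -0.0, 0.0], [0.0, 0.001, -1.0]]
ft_force: [0.7, -0.1, -1.4]
gripper_width: 0.0531
```

Request:
jog_arm --series '[[[0,0,-0.1,0,4.5],[0,0,0,0,4.5],[0,0,0,0,4.5]]]'

```text
t: 6.4
tcp_pos: [0.5201, 0.1773, 0.0016]
tool_rot: [[-0.0, 1.0, 0.001], [1.0, 0.0, 0.001], [0.001, 0.001, -1.0]]
ft_force: [-0.1, 0.1, -1.1]
gripper_width: 0.0526
```

Request:
jog_arm --series '[[[0,0,-0.05,0,4.5],[0,0,-0.05,0,4.5],[0,0,0,0,4.5],[0,0,0,0,4.5]]]'

```text
t: 6.73
tcp_pos: [0.5201, 0.1773, 0.0009]
tool_rot: [[-0.0, 1.0, 0.001], [1.0, 0.0, 0.0], [0.0, 0.001, -1.0]]
ft_force: [-1.2, -0.5, 5.2]
gripper_width: 0.0526
```

Contact at 5 N with tool z equal to the pick's. Releasing.

Request:
jog_arm --series '[[[0,0,0,0,6],[0,0,0,0,8.54],[0,0,0,0,8.54],[0,0,0,0,8.54],[0,0,1,0,8.54]]]'

```text
t: 7.15
tcp_pos: [0.5184, 0.1767, 0.0088]
tool_rot: [[-0.0, 1.0, -0.003], [1.0, 0.0, -0.001], [-0.001, -0.003, -1.0]]
ft_force: [-0.2, -0.4, 0.4]
gripper_width: 0.0854
```

Request:
jog_arm --series '[[[0,0,3,0,8.54],[0,0,4,0,8.54],[0,0,3,0,8.54],[0.04,-3.45,0,0,8.54],[0.04,-4,0,0,8.54]]]'

```text
t: 7.57
tcp_pos: [0.5225, 0.1062, 0.1132]
tool_rot: [[-0.007, 1.0, 0.007], [1.0, 0.007, 0.004], [0.004, 0.007, -1.0]]
ft_force: [0.7, -2.5, -2.0]
gripper_width: 0.0854
```

```bash
python3 - <<'E'
from h import *
s=read_state();print(s['tcp_pos'])
p,d=snapshot('top');cv2.imwrite('pics/t1.png',cv2.resize(p[180:320,60:280,::-1],None,fx=2.5,fy=2.5))
for o in lids('top',p,d): print(*o)
E
```

```text
[0.52249785 0.10623512 0.11315182]
[399.4 208.4] [ 0.5284 -0.2689  0.0789] [0.0242 0.0265 0.0072] [ 0.5281 -0.2685] 125
[435.4 209.6] [ 0.5236 -0.3466  0.0713] [0.0328 0.0355 0.0074] [ 0.5233 -0.3461] 210
[333.3 209.4] [ 0.5315 -0.1298  0.0852] [0.0269 0.0377 0.0065] [ 0.5312 -0.1297] 151
```

Request:
jog_arm --series '[[[0.05,-4,0,0,8.54],[0.05,-4,0,0,8.54],[0.05,-4,0,0,8.54],[0.05,-4,0,0,8.54],[0.05,-4,0,0,8.54]]]'

```text
t: 8.03
tcp_pos: [0.5226, -0.0993, 0.1105]
tool_rot: [[0.0, 1.0, 0.0], [1.0, -0.0, -0.0], [-0.0, 0.0, -1.0]]
ft_force: [1.3, 0.2, -0.4]
gripper_width: 0.0854
```

Request:
jog_arm --series '[[[0.05,-3,0,0,8.54],[0,0,0,0,8.54],[0,0,0,0,8.54]]]'

```text
t: 8.28
tcp_pos: [0.523, -0.13, 0.1102]
tool_rot: [[0.005, 1.0, -0.0], [1.0, -0.005, -0.001], [-0.001, -0.0, -1.0]]
ft_force: [-0.3, 1.1, 1.1]
gripper_width: 0.0856
```

Request:
jog_arm --series '[[[0,0,-3,0,8.54],[0,0,-3,0,8.54],[0,0,-2,0,8.54],[0,0,-1,0,8.54],[0,0,0,0,8.54]]]'

```text
t: 8.7
tcp_pos: [0.522, -0.1253, 0.0183]
tool_rot: [[-0.002, 1.0, -0.004], [1.0, 0.002, 0.002], [0.002, -0.004, -1.0]]
ft_force: [-0.1, 0.2, -0.3]
gripper_width: 0.0853
```

Request:
jog_arm --series '[[[0,0,0,0,8.54],[0,0,0,0,8.54]]]'

```text
t: 8.87
tcp_pos: [0.5246, -0.1268, 0.0211]
tool_rot: [[-0.001, 1.0, 0.002], [1.0, 0.001, -0.0], [-0.0, 0.002, -1.0]]
ft_force: [-0.0, 1.0, 0.9]
gripper_width: 0.0851
```

Well aligned. Closing on the tall jar and lifting.

Request:
jog_arm --series '[[[0,0,0,0,5.5],[0,0,0,0,4],[0,0,0,0,3.7],[0,0,0,0,3.7],[0,0,0,0,3.7]]]'

```text
t: 9.28
tcp_pos: [0.5241, -0.1276, 0.0209]
tool_rot: [[0.0, 1.0, 0.002], [1.0, -0.0, -0.0], [-0.0, 0.002, -1.0]]
ft_force: [-1.3, 1.0, 6.3]
gripper_width: 0.0448
```

Request:
jog_arm --series '[[[0,0,0,0,3.7],[0,0,0,0,3.7]]]'

```text
t: 9.45
tcp_pos: [0.5241, -0.1276, 0.0209]
tool_rot: [[0.0, 1.0, 0.001], [1.0, -0.0, -0.0], [-0.0, 0.001, -1.0]]
ft_force: [-0.4, -0.3, 5.4]
gripper_width: 0.0449
```

Request:
jog_arm --series '[[[0,0,1.5,0,3.7],[0,0,3,0,3.7],[0,0,3,0,3.7],[0,0,2.5,0,3.7],[0,0,2,0,3.7]]]'

```text
t: 9.87
tcp_pos: [0.5237, -0.1275, 0.142]
tool_rot: [[0.0, 1.0, 0.002], [1.0, -0.0, -0.0], [-0.0, 0.002, -1.0]]
ft_force: [0.6, -0.5, -1.9]
gripper_width: 0.0445
```

Request:
jog_arm --series '[[[-0.2,3,0,0,3.7],[-0.2,4,0,0,3.7],[-0.2,4,0,0,3.7],[-0.2,4,0,0,3.7],[-0.2,4,0,0,3.7]]]'

```text
t: 10.28
tcp_pos: [0.5128, 0.064, 0.1401]
tool_rot: [[0.001, 1.0, -0.0], [1.0, -0.001, -0.0], [-0.0, -0.0, -1.0]]
ft_force: [0.2, 0.1, -1.8]
gripper_width: 0.0445
```

Request:
jog_arm --series '[[[-0.1,3,0,0,3.7],[-0.1,1.1,0,0,3.7],[0,0,-3,0,3.7],[0,0,-3,0,3.7],[0,0,-1.5,0,3.7]]]'

```text
t: 10.7
tcp_pos: [0.5097, 0.1029, 0.0626]
tool_rot: [[-0.0, 1.0, -0.003], [1.0, 0.0, -0.001], [-0.001, -0.003, -1.0]]
ft_force: [-0.2, -0.4, -2.0]
gripper_width: 0.0447
```

Request:
jog_arm --series '[[[0,0,0,0,3.7],[0,0,0,0,3.7]]]'

```text
t: 10.87
tcp_pos: [0.5108, 0.103, 0.0645]
tool_rot: [[0.0, 1.0, -0.002], [1.0, -0.0, -0.001], [-0.001, -0.002, -1.0]]
ft_force: [0.5, 0.2, -0.7]
gripper_width: 0.0445
```

Request:
jog_arm --series '[[[0.1,0,-2,0,3.7],[0,0,-1.2,0,3.7],[0,0,-0.7,0,3.7],[0,0,-0.4,0,3.7],[0,0,-0.1,0,3.7]]]'

```text
t: 11.28
tcp_pos: [0.5129, 0.1035, 0.0213]
tool_rot: [[0.0, 1.0, 0.001], [1.0, -0.0, 0.0], [0.0, 0.001, -1.0]]
ft_force: [0.7, -0.1, -1.7]
gripper_width: 0.0445
```

Request:
jog_arm --series '[[[0,0,-0.1,0,3.7],[0,0,0,0,3.7],[0,0,0,0,3.7]]]'

```text
t: 11.53
tcp_pos: [0.5131, 0.1038, 0.0209]
tool_rot: [[-0.0, 1.0, 0.002], [1.0, 0.0, 0.0], [0.0, 0.002, -1.0]]
ft_force: [-1.5, 0.2, 3.5]
gripper_width: 0.0443
```

Request:
jog_arm --series '[[[0,0,0,0,5.2],[0,0,0,0,8.54],[0,0,0,0,8.54],[0,0,0,0,8.54],[0,0,2,0,8.54]]]'

```text
t: 11.95
tcp_pos: [0.5101, 0.1031, 0.0376]
tool_rot: [[-0.0, 1.0, -0.006], [1.0, 0.0, -0.001], [-0.001, -0.006, -1.0]]
ft_force: [-0.5, -1.5, 0.0]
gripper_width: 0.0853
```

Request:
jog_arm --series '[[[0,0,4,0,8.54],[0,0,3,0,8.54],[0.1,-3.5,0,0,8.54],[0.1,-4,0,0,8.54],[0.1,-4,0,0,8.54]]]'

```text
t: 12.37
tcp_pos: [0.516, -0.0118, 0.1108]
tool_rot: [[-0.003, 1.0, 0.002], [1.0, 0.003, 0.0], [0.0, 0.002, -1.0]]
ft_force: [0.9, -0.3, 0.7]
gripper_width: 0.0851
```

Request:
jog_arm --series '[[[0.1,-4,0,0,8.54],[0.1,-4,0,0,8.54],[0.1,-4,0,0,8.54],[0.1,-4,0,0,8.54],[0.1,-4,0,0,8.54]]]'

```text
t: 12.78
tcp_pos: [0.52, -0.2134, 0.1099]
tool_rot: [[0.0, 1.0, -0.0], [1.0, -0.0, 0.0], [0.0, -0.0, -1.0]]
ft_force: [0.7, 0.8, 0.2]
gripper_width: 0.0852
```

Request:
jog_arm --series '[[[0.1,-4,0,0,8.54],[0.1,-4,0,0,8.54],[0.1,-4,0,0,8.54],[0,-1.5,0,0,8.54],[0,0,0,0,8.54]]]'

```text
t: 13.2
tcp_pos: [0.5215, -0.353, 0.1093]
tool_rot: [[0.008, 1.0, -0.001], [1.0, -0.008, -0.003], [-0.003, -0.001, -1.0]]
ft_force: [-0.4, -0.6, -0.6]
gripper_width: 0.0854
```

```bash
python3 - <<'E'
from h import *
s=read_state();print(s['tcp_pos'])
p,d=snapshot('top')
for o in lids('top',p,d): print(*o)
E
```

```text
[ 0.52151474 -0.35298165  0.10927921]
[399.5 208.4] [ 0.5281 -0.2689  0.079 ] [0.0242 0.0272 0.0071] [ 0.5277 -0.2684] 126
[436.6 206.8] [ 0.5294 -0.3497  0.0711] [0.0286 0.0352 0.0064] [ 0.5235 -0.3463] 89
[188.9 224.4] [0.5189 0.174  0.0651] [0.0491 0.0501 0.0081] [0.5185 0.1737] 425
[221.  223.9] [0.5127 0.1037 0.0852] [0.0419 0.0418 0.0088] [0.5124 0.1034] 319
[182.9 270.1] [0.4239 0.1862 0.0652] [0.0488 0.0501 0.0082] [0.4237 0.1859] 468
[110.3 265.5] [0.4389 0.3305 0.0792] [0.0227 0.0262 0.0074] [0.4388 0.3301] 134
[146.3 268.9] [0.4294 0.2599 0.0713] [0.0327 0.0345 0.0071] [0.4292 0.2595] 223
[217.8 271.7] [0.4154 0.1116 0.0852] [0.0397 0.0405 0.0076] [0.4153 0.1114] 341
```

Squat and tall are placed within about 3 mm of their pocket centres, and the front row has not moved. Now the short jar.

Request:
jog_arm --series '[[[0,0,-3,0,8.54],[0,0,-2,0,8.54],[0,0,0,0,8.54],[0,0,0,0,8.54],[0,0,0,0,8.54]]]'

```text
t: 13.67
tcp_pos: [0.5247, -0.3451, 0.061]
tool_rot: [[-0.002, 1.0, 0.001], [1.0, 0.002, 0.0], [0.0, 0.001, -1.0]]
ft_force: [0.0, 0.1, 0.4]
gripper_width: 0.0853
```

Request:
jog_arm --series '[[[0,-0.1,-2.5,0,8.54],[0,0,-2,0,8.54],[0,0,-0.9,0,8.54],[0,0,0,0,6.5],[0,0,0,0,5]]]'

```text
t: 14.08
tcp_pos: [0.5242, -0.3472, 0.0068]
tool_rot: [[-0.001, 1.0, 0.001], [1.0, 0.001, -0.0], [-0.0, 0.001, -1.0]]
ft_force: [0.2, 0.2, 0.5]
gripper_width: 0.0638
```

Request:
jog_arm --series '[[[0,0,0,0,3.5],[0,0,0,0,2.9],[0,0,0,0,2.9],[0,0,0,0,2.9],[0,0,0,0,2.9]]]'

```text
t: 14.5
tcp_pos: [0.5247, -0.348, 0.0076]
tool_rot: [[-0.0, 1.0, 0.002], [1.0, 0.0, -0.001], [-0.001, 0.002, -1.0]]
ft_force: [-0.6, 0.2, 6.8]
gripper_width: 0.0364
```

Request:
jog_arm --series '[[[0,0,0,0,2.9],[0,0,0,0,2.9]]]'

```text
t: 14.67
tcp_pos: [0.5246, -0.348, 0.0076]
tool_rot: [[0.0, 1.0, 0.002], [1.0, -0.0, -0.001], [-0.001, 0.002, -1.0]]
ft_force: [0.7, 0.6, 7.0]
gripper_width: 0.0368
```

Request:
jog_arm --series '[[[0,0,1.5,0,2.9],[0,0,3,0,2.9],[0,0,3,0,2.9],[0,0,2.5,0,2.9],[0,0,2,0,2.9]]]'

```text
t: 15.08
tcp_pos: [0.524, -0.3477, 0.1284]
tool_rot: [[-0.0, 1.0, 0.002], [1.0, 0.0, -0.001], [-0.001, 0.002, -1.0]]
ft_force: [1.1, 0.1, -0.1]
gripper_width: 0.0365
```

Request:
jog_arm --series '[[[0,3,0,0,2.9],[0,4,0,0,2.9],[0,4,0,0,2.9],[0,4,0,0,2.9],[0,4,0,0,2.9]]]'

```text
t: 15.5
tcp_pos: [0.523, -0.1558, 0.1263]
tool_rot: [[0.001, 1.0, 0.001], [1.0, -0.001, -0.0], [-0.0, 0.001, -1.0]]
ft_force: [0.4, 0.0, -1.4]
gripper_width: 0.0363
```

Request:
jog_arm --series '[[[0,4,0,0,2.9],[0,4,0,0,2.9],[0,4,0,0,2.9],[0,4,0,0,2.9],[0,4,0,0,2.9]]]'

```text
t: 15.92
tcp_pos: [0.5231, 0.0444, 0.1263]
tool_rot: [[0.0, 1.0, 0.0], [1.0, -0.0, -0.0], [-0.0, 0.0, -1.0]]
ft_force: [1.0, 0.3, -0.9]
gripper_width: 0.0368
```

Request:
jog_arm --series '[[[0,4,0,0,2.9],[0,4,0,0,2.9],[0,4,0,0,2.9],[0,4,0,0,2.9],[0.1,3,0,0,2.9]]]'

```text
t: 16.33
tcp_pos: [0.5235, 0.2371, 0.1264]
tool_rot: [[-0.003, 1.0, 0.0], [1.0, 0.003, 0.002], [0.002, 0.0, -1.0]]
ft_force: [0.4, 1.0, -1.4]
gripper_width: 0.0365
```

Request:
jog_arm --series '[[[0,1.5,0,0,2.9],[0,0,-3,0,2.9],[0,0,-2,0,2.9],[0,0,0,0,2.9],[0,0,0,0,2.9]]]'

```text
t: 16.75
tcp_pos: [0.5237, 0.2471, 0.0754]
tool_rot: [[-0.0, 1.0, -0.002], [1.0, 0.0, -0.001], [-0.001, -0.002, -1.0]]
ft_force: [1.2, 0.3, 0.2]
gripper_width: 0.0366
```

Request:
jog_arm --series '[[[0.15,0.15,-3,0,2.9],[0,0,-2,0,2.9],[0,0,-1,0,2.9],[0,0,-0.5,0,2.9],[0,0,-0.2,0,2.9]]]'

```text
t: 17.17
tcp_pos: [0.5264, 0.2492, 0.0094]
tool_rot: [[0.0, 1.0, 0.001], [1.0, -0.0, 0.0], [0.0, 0.001, -1.0]]
ft_force: [1.0, 0.8, -0.3]
gripper_width: 0.0366
```

Request:
jog_arm --series '[[[0,0,-0.1,0,2.9],[0,0,0,0,2.9],[0,0,0,0,2.9]]]'

```text
t: 17.42
tcp_pos: [0.5267, 0.2495, 0.009]
tool_rot: [[0.0, 1.0, 0.002], [1.0, -0.0, 0.001], [0.001, 0.002, -1.0]]
ft_force: [-0.1, 0.4, -1.0]
gripper_width: 0.0366
```

Request:
jog_arm --series '[[[0,0,-0.1,0,2.9],[0,0,-0.05,0,2.9],[0,0,0,0,2.9],[0,0,0,0,2.9]]]'

```text
t: 17.75
tcp_pos: [0.5267, 0.2496, 0.0076]
tool_rot: [[-0.0, 1.0, 0.002], [1.0, 0.0, 0.001], [0.001, 0.002, -1.0]]
ft_force: [-0.4, -0.1, 4.8]
gripper_width: 0.0369
```

Request:
jog_arm --series '[[[0,0,0,0,4.5],[0,0,0,0,8.54],[0,0,0,0,8.54],[0,0,0,0,8.54],[0,0,2,0,8.54]]]'

```text
t: 18.17
tcp_pos: [0.5234, 0.2477, 0.0236]
tool_rot: [[-0.0, 1.0, -0.006], [1.0, 0.0, -0.003], [-0.003, -0.006, -1.0]]
ft_force: [-0.2, -0.3, -0.7]
gripper_width: 0.0855
```

Request:
jog_arm --series '[[[0,0,4,0,8.54],[0,0,4,0,8.54],[0,-3.5,0,0,8.54],[0,-4,0,0,8.54],[0,-4,0,0,8.54]]]'

```text
t: 18.58
tcp_pos: [0.5262, 0.1338, 0.1073]
tool_rot: [[-0.003, 1.0, 0.002], [1.0, 0.003, 0.001], [0.001, 0.002, -1.0]]
ft_force: [1.6, -0.5, -0.4]
gripper_width: 0.0853
```

Request:
jog_arm --series '[[[0,-4,0,0,8.54],[0,-4,0,0,8.54],[0,-4,0,0,8.54],[0,-4,0,0,8.54],[0,-4,0,0,8.54]]]'

```text
t: 19.0
tcp_pos: [0.5256, -0.0678, 0.1064]
tool_rot: [[-0.0, 1.0, 0.0], [1.0, 0.0, -0.0], [-0.0, 0.0, -1.0]]
ft_force: [-0.2, 0.2, 0.2]
gripper_width: 0.0848
```

Request:
jog_arm --series '[[[0,-4,0,0,8.54],[0,-4,0,0,8.54],[0,-4,0,0,8.54],[0.1,-3,0,0,8.54],[0.1,-1.3,0,0,8.54]]]'

```text
t: 19.42
tcp_pos: [0.5266, -0.2354, 0.1061]
tool_rot: [[0.007, 1.0, -0.001], [1.0, -0.007, -0.003], [-0.003, -0.001, -1.0]]
ft_force: [0.3, -0.8, 0.5]
gripper_width: 0.0852
```

Request:
jog_arm --series '[[[0,0,-2,0,8.54],[0,0,0,0,8.54],[0,0,0,0,8.54],[0,0,0,0,8.54]]]'

```text
t: 19.75
tcp_pos: [0.5283, -0.2271, 0.0867]
tool_rot: [[-0.002, 1.0, -0.0], [1.0, 0.002, 0.001], [0.001, -0.0, -1.0]]
ft_force: [0.1, -1.0, 0.6]
gripper_width: 0.0857
```

Request:
jog_arm --series '[[[0,-2.1,0,0,8.54],[0,-2.05,0,0,8.54],[0,0,-2,0,8.54],[0,0,0,0,8.54],[0,0,0,0,8.54]]]'

```text
t: 20.17
tcp_pos: [0.5277, -0.2686, 0.0664]
tool_rot: [[-0.002, 1.0, -0.001], [1.0, 0.002, 0.002], [0.002, -0.001, -1.0]]
ft_force: [0.6, 0.9, 0.7]
gripper_width: 0.0853
```

Request:
jog_arm --series '[[[0,0,-2.5,0,8.54],[0,0,-1.8,0,8.54],[0,0,-1,0,8.54],[0,0,0,0,6.5],[0,0,0,0,5]]]'

```text
t: 20.58
tcp_pos: [0.5285, -0.2694, 0.0139]
tool_rot: [[-0.002, 1.0, 0.0], [1.0, 0.002, 0.0], [0.0, 0.0, -1.0]]
ft_force: [-0.6, -0.2, -0.4]
gripper_width: 0.0636
```

Request:
jog_arm --series '[[[0,0,0,0,3.5],[0,0,0,0,2.1],[0,0,0,0,2.1],[0,0,0,0,2.1],[0,0,0,0,2.1]]]'

```text
t: 21.0
tcp_pos: [0.5289, -0.2707, 0.0147]
tool_rot: [[0.0, 1.0, 0.002], [1.0, -0.0, -0.001], [-0.001, 0.002, -1.0]]
ft_force: [-0.0, 0.7, 7.4]
gripper_width: 0.0289
```

Request:
jog_arm --series '[[[0,0,0,0,2.1],[0,0,0,0,2.1]]]'

```text
t: 21.17
tcp_pos: [0.5289, -0.2707, 0.0147]
tool_rot: [[0.0, 1.0, 0.002], [1.0, -0.0, -0.001], [-0.001, 0.002, -1.0]]
ft_force: [-0.5, -0.2, 5.8]
gripper_width: 0.0287
```

Request:
jog_arm --series '[[[0,0,1.5,0,2.1],[0,0,3,0,2.1],[0,0,3,0,2.1],[0,0,2.5,0,2.1],[0,0,2,0,2.1]]]'

```text
t: 21.58
tcp_pos: [0.5284, -0.2706, 0.1357]
tool_rot: [[0.0, 1.0, 0.002], [1.0, -0.0, -0.001], [-0.001, 0.002, -1.0]]
ft_force: [0.1, -1.3, -0.9]
gripper_width: 0.0282
```

Request:
jog_arm --series '[[[0,3,0,0,2.1],[0,4,0,0,2.1],[0,4,0,0,2.1],[0,4,0,0,2.1],[0,4,0,0,2.1]]]'

```text
t: 22.0
tcp_pos: [0.5275, -0.0789, 0.1337]
tool_rot: [[0.001, 1.0, 0.0], [1.0, -0.001, -0.0], [-0.0, 0.0, -1.0]]
ft_force: [0.9, 0.2, -0.3]
gripper_width: 0.0282
```

Request:
jog_arm --series '[[[0,4,0,0,2.1],[0,4,0,0,2.1],[0,4,0,0,2.1],[0,4,0,0,2.1],[0,4,0,0,2.1]]]'

```text
t: 22.42
tcp_pos: [0.5275, 0.1213, 0.1336]
tool_rot: [[0.0, 1.0, 0.0], [1.0, -0.0, -0.0], [-0.0, 0.0, -1.0]]
ft_force: [0.5, -0.1, -0.8]
gripper_width: 0.0288
```

Request:
jog_arm --series '[[[0.1,4,0,0,2.1],[0.1,4,0,0,2.1],[0.1,4,0,0,2.1],[0.1,4,0,0,2.1],[0.1,3,0,0,2.1]]]'

```text
t: 22.83
tcp_pos: [0.532, 0.314, 0.1337]
tool_rot: [[-0.003, 1.0, 0.0], [1.0, 0.003, 0.002], [0.002, 0.0, -1.0]]
ft_force: [0.9, 1.2, -1.7]
gripper_width: 0.0284
```

Request:
jog_arm --series '[[[0,1.3,0,0,2.1],[0,0,-3,0,2.1],[0,0,-2,0,2.1],[0,0,0,0,2.1],[0,0,0,0,2.1]]]'

```text
t: 23.25
tcp_pos: [0.5323, 0.3212, 0.0826]
tool_rot: [[0.001, 1.0, -0.002], [1.0, -0.001, -0.002], [-0.002, -0.002, -1.0]]
ft_force: [0.5, 0.1, -0.2]
gripper_width: 0.0284
```

Request:
jog_arm --series '[[[0,0.1,-3,0,2.1],[0,0,-2,0,2.1],[0,0,-1,0,2.1],[0,0,-0.5,0,2.1],[0,0,-0.2,0,2.1]]]'

```text
t: 23.67
tcp_pos: [0.5335, 0.3236, 0.0169]
tool_rot: [[0.001, 1.0, 0.001], [1.0, -0.001, 0.0], [0.0, 0.001, -1.0]]
ft_force: [-0.3, -0.1, -0.4]
gripper_width: 0.0289
```

Request:
jog_arm --series '[[[0,0,-0.1,0,2.1],[0,0,-0.05,0,2.1],[0,0,-0.05,0,2.1],[0,0,0,0,2.1],[0,0,0,0,2.1]]]'

```text
t: 24.08
tcp_pos: [0.5333, 0.3238, 0.015]
tool_rot: [[-0.0, 1.0, 0.001], [1.0, 0.0, 0.001], [0.001, 0.001, -1.0]]
ft_force: [-0.1, 0.0, -0.0]
gripper_width: 0.0287
```

Request:
jog_arm --series '[[[0,0,-0.05,0,2.1],[0,0,0,0,2.1],[0,0,0,0,2.1]]]'

```text
t: 24.33
tcp_pos: [0.5333, 0.324, 0.0147]
tool_rot: [[-0.0, 1.0, 0.001], [1.0, 0.0, 0.001], [0.001, 0.001, -1.0]]
ft_force: [-0.4, -0.4, 5.4]
gripper_width: 0.0285
```

Contact. Releasing, rising, and backing off so the rack can be seen.

Request:
jog_arm --series '[[[0,0,0,0,3.6],[0,0,0,0,6],[0,0,0,0,8.54],[0,0,0,0,8.54],[0,0,2,0,8.54]]]'

```text
t: 24.75
tcp_pos: [0.5304, 0.3217, 0.0306]
tool_rot: [[-0.0, 1.0, -0.006], [1.0, 0.0, -0.004], [-0.004, -0.006, -1.0]]
ft_force: [0.9, 0.1, 0.2]
gripper_width: 0.0823
```

Request:
jog_arm --series '[[[0,0,4,0,8.54],[0,0,4,0,8.54],[0,-4,1,0,8.54],[0,-4,0,0,8.54],[0,-4,0,0,8.54]]]'

```text
t: 25.17
tcp_pos: [0.5334, 0.2032, 0.1252]
tool_rot: [[-0.002, 1.0, 0.003], [1.0, 0.002, 0.001], [0.001, 0.003, -1.0]]
ft_force: [0.8, -0.6, -0.7]
gripper_width: 0.0856
```

Request:
jog_arm --series '[[[0,-4,0,0,8.54],[0,-4,0,0,8.54],[0,-4,0,0,8.54],[0,-4,0,0,8.54],[0,-4,0,0,8.54]]]'

```text
t: 25.58
tcp_pos: [0.5326, 0.0017, 0.1239]
tool_rot: [[-0.0, 1.0, 0.0], [1.0, 0.0, -0.0], [-0.0, 0.0, -1.0]]
ft_force: [-0.3, -0.8, 0.4]
gripper_width: 0.0856
```

Request:
jog_arm --series '[[[0,-4,0,0,8.54],[0,-4,0,0,8.54],[0,-4,0,0,8.54],[0,-4,0,0,8.54],[0,-3,0,0,8.54]]]'

```text
t: 26.0
tcp_pos: [0.5321, -0.1908, 0.1237]
tool_rot: [[0.003, 1.0, -0.0], [1.0, -0.003, -0.002], [-0.002, -0.0, -1.0]]
ft_force: [-0.5, 0.2, 0.2]
gripper_width: 0.0855
```

```bash
python3 - <<'E'
from h import *
s=read_state();print(s['t'],s['tcp_pos'])
p,d=snapshot('top')
for o in lids('top',p,d):
    a=np.radians(-5.1);r=(o[1][:2]+o[3])/2-[.475,.2182]
    print(*o[:2],'rack mm',(np.array([[np.cos(a),np.sin(a)],[-np.sin(a),np.cos(a)]])@r*1000).round(1))
o=ortho(p,'top',(.475,.2182),-5.1,.012)
q,_=snapshot('side')
cv2.imwrite('pics/f.png',cv2.convertScaleAbs(cv2.resize(np.vstack([cv2.resize(o,(560,400)),cv2.resize(q[110:250,180:376],(560,400))])[:,:,::-1],None,fx=.74,fy=.74),alpha=1.2))
E
```

```text
26.0 [ 0.53205708 -0.19083139  0.12372111]
[188.9 224.5] [0.5188 0.1741 0.0652] rack mm [ 47.4 -40.1]
[116.4 219.5] [0.5337 0.322  0.0792] rack mm [ 49.1 108.2]
[153.1 222.1] [0.5265 0.2478 0.071 ] rack mm [48.5 33.9]
[221.  223.9] [0.513  0.1037 0.085 ] rack mm [  47.9 -110.7]
[182.9 270.1] [0.4238 0.1864 0.0652] rack mm [-48.2 -36.4]
[110.3 265.5] [0.4389 0.3305 0.0791] rack mm [-46.  108.4]
[146.3 268.9] [0.4293 0.2598 0.0712] rack mm [-49.2  37.2]
[217.8 271.7] [0.4155 0.1116 0.0852] rack mm [ -49.9 -111.6]
```

View pics/f.png

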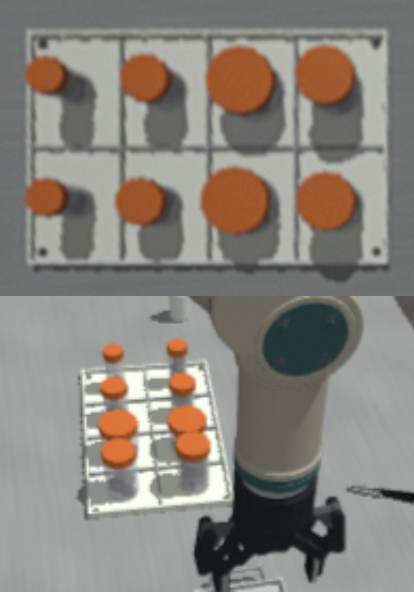

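All four full jars stand behind their match: slim (46,75), short (145,78), squat (240,80) and tall (325,75) in the crop. They are within about 3 mm of the pocket centres, at the right heights, with the front row undisturbed. Handing in.

Request:
jog_arm --series '[[[0,0,0,0,8.54],[0,0,0,0,8.54],[0,0,0,0,8.54]]]'

```text
t: 26.35
tcp_pos: [0.5332, -0.1843, 0.1239]
tool_rot: [[-0.003, 1.0, 0.0], [1.0, 0.003, 0.001], [0.001, 0.0, -1.0]]
ft_force: [-0.0, 0.9, 0.4]
gripper_width: 0.0854
```

```bash
python3 -c "
from plant import *
print(hand_in())"
```

```text
the job is handed in; nothing more can be done
None
```

All four full jars (squat, tall, short and slim) now stand in the back-row pockets behind their in-use twins. I handed the job in at about 26 s of the 120 s allowed.

- **Placing:** each jar was lowered until it touched the pocket floor with about 4–5 N, then released. The last top view shows all four within about 3.5 mm of the pocket centres, with lid heights matching upright jars.
- **Left alone:** the in-use jars read within about 1 mm of where they started. I did not approach the pink look-alikes.
- **Reported tool height disagreed with the cameras:** the fingers were really about 30 mm higher than the reported position implied. On the first try at the squat jar they therefore closed onto its lid, with up to 21 N measured. I opened, lowered 30 mm and regripped, and the jar was not disturbed. I used the same correction for the other three.

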